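Prop up the cast rest on its over-centre leg

TASK

Prop up the tilting rest that carries the white stone cast: take its red grip and swing the spring-loaded leg up and over towards the robot, past the middle, until it locks against its stop and the plate stands sloped on it. Let go, and leave the rest with the tan cast folded down.

Things in the scene. Friction and masses are not known exactly. Their poses are not given: they have to be found in the camera images.
- white_grip (a point): Centre of the red round grip bar, 12 mm thick, 43 mm long, on the leg of the rest with the white (light grey) cast. It sticks out sideways along -y (robot's right) from the steel leg, free at its end. It swings in a vertical arc of 80 mm radius about the axle: 62 mm above the bench when folded, 102 at most, 85 when locked. y along the bar, x along the leg away from the axle.
- white_axle (a point): Middle of that leg's axle, 22 mm above the bench, on the fixed rest; the grip swings in the plane 70 mm along -y from it. x away from the robot towards the folded leg, y along the axle, z up. Base 140x104x12 mm, centre 25 mm along -x. A steel plate hinged at the near end carries the 58x65x33 mm cast; the leg props it from 11 to 31 degrees; all below 110 mm.
- white_leg (a joint): Angle of that leg, rad: 0 folded (30 degrees above level, pointing along the axle point's +x), growing as it swings up and over towards -x; 1.71 locked against its stop, 38 degrees past upright. A spring pushes it back towards 0 before about 1.1 (upright) and on to 1.71 after about 1.3; about 4 N at the grip starts it.
- tan_leg (a joint): Leg angle, rad, of the second, identical rest, which carries the tan (yellowish) cast: 0 folded, and it must stay folded. It stands 20 to 33 cm from the white one, on either side.

How it is judged (in metres and radians):
At the end, for the whole second after the job is handed in: The leg of the rest with the white cast stands locked at its stop (beyond 1.5 rad of 1.71) and still; the leg of the rest with the tan cast is folded (below 0.2 rad) (value of joint white_leg above 1.5 rad and velocity of joint white_leg between -0.1 and 0.1 rad/s and value of joint tan_leg below 0.2 rad); the robot touches nothing.
It fails at once if the leg of the rest with the tan cast is swung up (value of joint tan_leg above 0.5 rad).
It also fails if it takes over 29 s, if anything falls off the work surface, if the arm or the gripper's body presses on something with over 40 N, if the wrist force passes 120 N, or if a joint passes its speed limit or range.

ROBOT

A 7-joint arm with a two-finger parallel gripper is mounted at the origin on a cart in front of the work surface, level with it; the furniture and walls round the work are solid. World frame = base frame: x ahead of the robot, y to its left, z up, the work surface at z = 0. Lengths are in m, angles in degrees, forces in N, time in s.
With the tool pointing down it reaches from about 0.425 to 0.875 m from the base axis. Payload 4.7 kg.
Tool frame: the origin (TCP) lies at the very end of the fingers, on their centre line; the grasp point (between the pads) lies 19 mm behind it; z points along the fingers, y is the line along which they close (so a half turn about z gives the same grasp; the last joint's range is limited). The gripper opens to 87 mm and grips with 3 to 60 N. Pads are 19 mm wide; open, the fingers measure 117 mm over their backs; the gripper's body (75 mm by 190 mm) begins 51 mm behind the grasp point.
Start: joints at [71.568, 18.392, -4.016, 83.108, 1.295, 78.541, -3.26], TCP at [0.214, -0.614, 0.223] pointing down, gripper open.
Joint ranges: [-163.93, 163.93], [-17.29, 119.83], [-79.2, 71.16], [3.27, 140.29], [-89.18, 269.18], [5.43, 117.66], [-154.24, 154.24]. Speed limits (degrees/s): [147.25, 147.25, 180, 180, 180, 180, 180].

INTERFACE

Orientations are given as [roll, pitch, yaw] about the fixed x, y, z axes, in that order (R = Rz(yaw) Ry(pitch) Rx(roll)).
In Python, from cell import get_obs, read_camera, sign_off, silhouettes gives the robot as it stands.
- The arm moves only by the tool play_rows, never from a script. Its argument "steps" is a list that holds one entry, the list of rows, each a list of 7 numbers: the shift along the tool's x, y, z in m, then the turn, a rotation vector about the tool's x, y, z in rad, then the finger opening in m, from 0 to 0.087. A call has 1 to 12 rows; each row shifts and turns the commanded pose from where the row before left it, along the tool's axes as they then stand; what a row does not reach is not made up. A row lasts 1/10 s, in which the tool goes at most 50 mm and 8.59 degrees, less where a joint would pass 70% of its speed; a pose out of reach is approached as far as the arm can. A call is refused whole if a number of a shift passes 0.05 or a number of a turn 0.15, either way. A call with a gripper value outside its range is refused whole. The fingers move at their own pace and stop on an object; "force" is the grip in N (left out, the last holds). Time passes only in rows, so rows that do not move let the fingers close. It gives the time, the measured TCP pose, the force, the opening and the grip force at its end, in the units of the state.
- get_obs(): the state, without advancing time (a new reading comes with each control period).
- read_camera(name): name is "side" or "top"; returns a dict with "frame" (400x640x3 uint8, red, green, blue), "intrinsics" (3x3 intrinsics, pixels), "view" (4x4, takes a point from world to camera coordinates). Camera axes: x right, y up, looking along -z (the intrinsics and any distortion apply to the point x, -y, -z); pixel columns grow to the right and rows downward; lengths in m; the calibration is good to about 2 mm. A picture is of the moment at which its call begins. There is no depth.
- sign_off(): hands the job in; it is judged then, once.
Trained networks look in the newest picture that a camera, given by its name, has taken for a name from the list of things; names that differ only in an ending like _2 or _b are one class to them, and where a whole thing is asked for, a point or a joint stands for the part that bears it (a point fixed in the world has none). Each returns a list of dicts, best first, with "p" (0 to 1); they miss things now and then, are a little off and sometimes report something else, mostly with a low value. They report only what shows in the picture. A call takes as long as a camera call.
- silhouettes(camera, name): "pixels" (400x640 bool, what is visible of it) and "extent" ([left, top, right, bottom] in pixels, round what is visible of it).
The state is a dict: "time_s": time; "qpos": joint angles; "joint_velocities": joint speeds; "effort": joint torques, N m; "tool_pos": TCP position; "tool_rot": TCP orientation; "force": force on the tool from outside, world axes, zero at the start; "wrist_torque": the same for the moment, N m; "grip_width": finger opening in m; "grasp_force": force on a finger pad.
Only numpy, scipy, OpenCV 4.12 (cv2) and the standard library are available. Lean on these libraries where they do the work, as an engineer would, in place of code of your own. Each camera call takes 0.05 s, during which the arm holds its last target. There are 200 camera calls.

## Working session

There is one attempt and no reset: what is moved stays moved. The work goes in short steps, Python scripts to look and compute and a tool call to move; the robot and the scene stay as the last step left them, time stands still between calls to the robot, and variables do not carry over. Pictures are saved under pics/ and viewed, at most 10 in all, crops included, and the job is handed in when it is done.

Besides the shell and the picture viewer there is one more tool, called after "Request:" in YAML: its name, and indented under it one key for each argument. play_rows: Moves the arm, as the interface text tells. Its arguments: {"type":"object","properties":{"steps":{"type":"array","items":{"type":"array","items":{"type":"array","items":{"type":"number"}}}},"force":{"type":"number"}},"required":["steps"]}

```bash
mkdir -p pics; ls; cat > h.py <<'E'
import numpy as np,cv2
from cell import *
def cam(n):
    c=read_camera(n);return c['frame'],np.array(c['intrinsics']),np.array(c['view'])
def proj(p,K,V):
    q=V[:3,:3]@np.array(p)+V[:3,3];q=K@np.array([q[0],-q[1],-q[2]]);return q[:2]/q[2]
def ray(uv,K,V):
    d=np.linalg.solve(K,[uv[0],uv[1],1.]);d=V[:3,:3].T@np.array([d[0],-d[1],-d[2]])
    return -V[:3,:3].T@V[:3,3],d
def atz(uv,z,K,V):
    o,d=ray(uv,K,V);return o+d*(z-o[2])/d[2]
E
python3 - <<'E'
from h import *
o=get_obs();print(o['time_s'],o['tool_pos'],o['tool_rot'],o['force'])
for n in('top','side'):
    f,K,V=cam(n);cv2.imwrite(f'pics/{n}0.png',f[...,::-1]);print(n,-V[:3,:3].T@V[:3,3],K.round(1).tolist())
    for nm in('white_grip','white_leg','tan_leg','white_axle'):
        for s in silhouettes(n,nm)[:3]:
            v,u=np.nonzero(s['pixels']);print(n,nm,round(s['p'],2),s['extent'],u.mean().round(1),v.mean().round(1),len(u))
E
```

```text
pics
0.0 [ 0.21396325 -0.61318658  0.22144916] [-1.79889084e+02  4.78621394e-03  1.92416454e+01] [0.38337708 0.24593195 0.43611769]
top [ 0.51221728 -0.20430977  0.92290319] [[411.7, 0.0, 320.9], [0.0, 411.7, 195.1], [0.0, 0.0, 1.0]]
top white_grip 0.74 [344.9, 199.7, 416.1, 239.6] 387.6 216.6 323
top white_leg 0.72 [343.5, 203.3, 415.9, 240.5] 383.7 214.4 244
top tan_leg 0.6 [243.6, 157.4, 308.1, 194.9] 285.0 169.1 236
top white_axle 0.67 [342.2, 204.2, 416.1, 279.9] 366.8 245.5 3050
side [ 0.5803985  -0.83306365  0.81732345] [[510.4, 0.0, 312.9], [0.0, 510.4, 197.2], [0.0, 0.0, 1.0]]
side white_grip 0.78 [266.4, 230.3, 310.3, 298.8] 290.7 273.6 469
side white_leg 0.61 [265.4, 235.4, 309.3, 290.9] 290.8 273.6 500
side white_axle 0.58 [219.5, 233.7, 307.8, 295.8] 261.7 261.7 4142
```

View pics/top0.png

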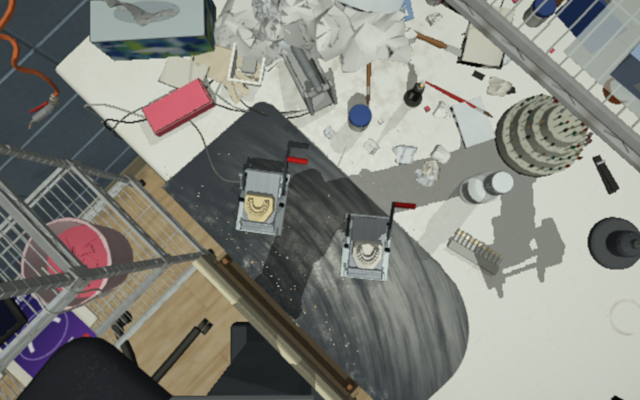

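View pics/side0.png

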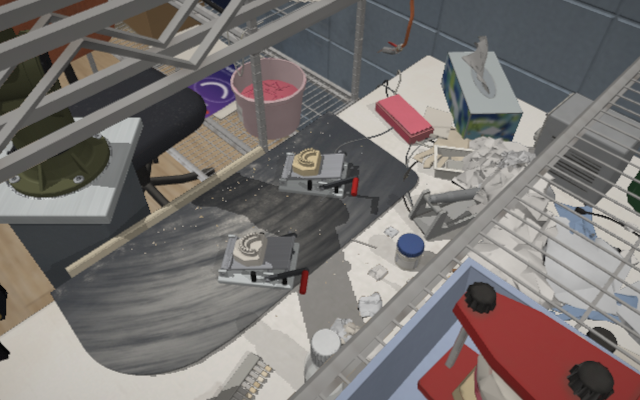

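The white rest is the right one in the top view, with its grip near (404,206); the tan grip is near (297,160). In the side view the white grip is near (304,282). Next I'll measure the red bar and the base.

```bash
cat >> h.py <<'E'
def red(f,u0,v0,u1,v1):
    h=cv2.cvtColor(f,cv2.COLOR_RGB2HSV)[v0:v1,u0:u1].astype(int)
    m=((h[...,0]<8)|(h[...,0]>172))&(h[...,1]>140)&(h[...,2]>60)
    n,l,s,c=cv2.connectedComponentsWithStats(m.astype(np.uint8));k=1+s[1:,4].argmax();v,u=np.nonzero(l==k)
    p=np.c_[u+u0+0.,v+v0+0.];r=cv2.minAreaRect(p.astype(np.float32));c=p.mean(0)
    w,V=np.linalg.eigh(np.cov((p-c).T));t=(p-c)@V[:,1]
    return c,c+V[:,1]*t.min(),c+V[:,1]*t.max(),r,len(p)
def tri(a,b):
    (o1,d1),(o2,d2)=a,b
    s=np.linalg.lstsq(np.c_[d1,-d2],o2-o1,rcond=None)[0];p,q=o1+d1*s[0],o2+d2*s[1]
    return (p+q)/2,np.linalg.norm(p-q)
E
python3 - <<'E'
from h import *
ft,Kt,Vt=cam('top');fs,Ks,Vs=cam('side')
for bt,bs in(((385,190,425,220),(290,260,318,300)),((285,150,312,168),(345,170,365,200))):
    a=red(ft,*bt);b=red(fs,*bs);print(a[3:],b[3:]);print(a[0],b[0],tri(ray(a[0],Kt,Vt),ray(b[0],Ks,Vs)))
    for r,K,V in((a,Kt,Vt),(b,Ks,Vs)):
        P=[atz(x,.064,K,V) for x in r[:3]];print(np.round(P,4).tolist(),np.linalg.norm(P[2]-P[1]),np.degrees(np.arctan2(*(P[2]-P[1])[1::-1])))
for n,f,x in(('t',ft[190:290,320:440],6),('s',fs[215:315,205:325],6)): cv2.imwrite(f'pics/{n}c.png',cv2.resize(f[...,::-1],None,fx=5,fy=5,interpolation=cv2.INTER_CUBIC))
E
```

```text
(((404.9098815917969, 204.99183654785156), (20.098936080932617, 4.526786804199219), 5.19442892074585), 90) (((303.5699768066406, 281.510009765625), (5.798276424407959, 23.4759464263916), 8.130102157592773), 136)
[404.47777778 204.91111111] [303.57352941 281.55147059] (array([ 0.56347254, -0.35758925,  0.06232467]), np.float64(7.782906036504055e-05))
[[0.5634, -0.3573, 0.064], [0.5613, -0.3789, 0.064], [0.5653, -0.3375, 0.064]] 0.04154378144759343 84.43822774316396
[[0.5635, -0.3586, 0.064], [0.5659, -0.3348, 0.064], [0.5611, -0.3815, 0.064]] 0.04693094320889993 -95.8066591714417
(((296.838134765625, 160.05201721191406), (20.37566375732422, 5.3220014572143555), 8.746162414550781), 107) (((354.2099914550781, 186.02999877929688), (5.798276424407959, 18.384777069091797), 8.130102157592773), 104)
[296.4953271  159.94392523] [354.22115385 186.30769231] (array([ 0.66244832, -0.13311031,  0.0620822 ]), np.float64(0.0004189053252541862))
[[0.6623, -0.1332, 0.064], [0.6587, -0.1553, 0.064], [0.6657, -0.1127, 0.064]] 0.04318480933876686 80.72501866598434
[[0.662, -0.1349, 0.064], [0.666, -0.1088, 0.064], [0.6584, -0.1588, 0.064]] 0.05057331801668121 -98.65635485770903
```

View pics/tc.png

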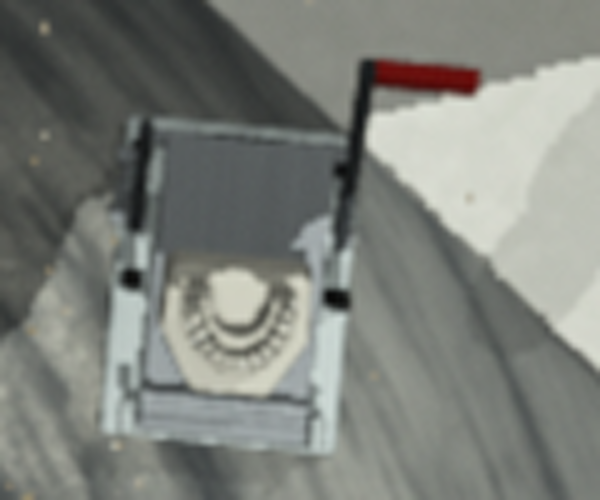

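The triangulated bar centre is (0.5635, -0.3576, 0.062). Its height matches the given 62 mm, and the rest's yaw is about -5.5°. I'll yaw the tool to 84.5° so the fingers close along the rest's x axis.

Request:
play_rows:
  steps:
    - [[0,0,0,0,0,-0.1425,0.087],[0,0,0,0,0,-0.1425,0.087],[0,0,0,0,0,-0.1425,0.087],[0,0,0,0,0,-0.1425,0.087],[0,0,0,0,0,-0.1425,0.087],[0,0,0,0,0,-0.1425,0.087],[0,0,0,0,0,-0.1425,0.087],[0,0,0,0,0,-0.1425,0.087]]

```text
time_s: 1.4
tool_pos: [0.2141, -0.6137, 0.2226]
tool_rot: [-180.0, 0.0, 84.9]
force: [-0.3, -0.0, -0.1]
grip_width: 0.0868
grasp_force: 0.0
```

Request:
play_rows:
  steps:
    - [[0.0237,0.027,0.005,0,0,0,0.06],[0.0237,0.027,0.005,0,0,0,0.06],[0.0237,0.027,0.005,0,0,0,0.06],[0.0237,0.027,0.005,0,0,0,0.06],[0.0237,0.027,0.005,0,0,0,0.06],[0.0237,0.027,0.005,0,0,0,0.06],[0.0237,0.027,0.005,0,0,0,0.06],[0.0237,0.027,0.005,0,0,0,0.06],[0.0237,0.027,0.005,0,0,0,0.06],[0.0237,0.027,0.005,0,0,0,0.06],[0.0237,0.027,0.005,0,0,0,0.06],[0.0237,0.027,0.005,0,0,0,0.06]]

```text
time_s: 2.6
tool_pos: [0.5648, -0.3606, 0.1625]
tool_rot: [180.0, 0.0, 84.5]
force: [0.1, -0.9, -0.4]
grip_width: 0.0601
grasp_force: 0.0
```

```bash
python3 - <<'E'
from h import *
f,K,V=cam('side')
b=red(f,285,255,320,302);print(b[0],b[4])
print(np.round([proj(get_obs()['tool_pos'],K,V),proj([.5635,-.3576,.062],K,V)],1))
cv2.imwrite('pics/s1.png',cv2.resize(f[120:340,160:420,::-1],None,fx=2.7,fy=2.7))
E
```

```text
[303.46099291 281.13475177] 141
[[307.2 245.4]
 [303.6 281.7]]
```

View pics/s1.png

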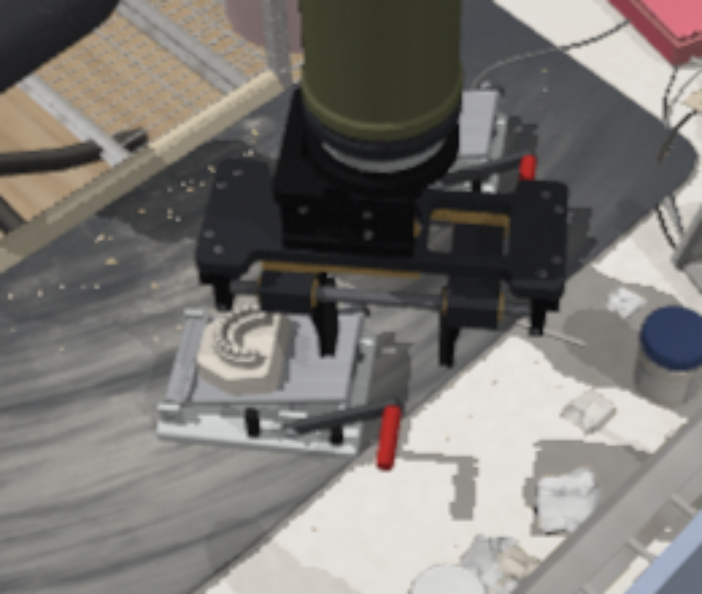

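The open fingers straddle the bar, whose centre is at (390,437) in the crop. I'll go down and close.

Request:
play_rows:
  steps:
    - [[-0.002,-0.001,0.015,0,0,0,0.06],[0,0,0.02,0,0,0,0.06],[0,0,0.02,0,0,0,0.06],[0,0,0.02,0,0,0,0.06],[0,0,0.015,0,0,0,0.06],[0,0,0.015,0,0,0,0.06],[0,0,0.011,0,0,0,0.06],[0,0,0,0,0,0,0.06]]

```text
time_s: 3.45
tool_pos: [0.5612, -0.3629, 0.0446]
tool_rot: [-179.8, -0.1, 84.5]
force: [-0.0, -0.2, 0.0]
grip_width: 0.06
grasp_force: 0.0
```

Request:
play_rows:
  steps:
    - [[0,0,0,0,0,0,0.03],[0,0,0,0,0,0,0.02],[0,0,0,0,0,0,0.01],[0,0,0,0,0,0,0.005],[0,0,0,0,0,0,0.005],[0,0,0,0,0,0,0.005],[0,0,0,0,0,0,0.005],[0,0,0,0,0,0,0.005]]
  force: 20

```text
time_s: 4.25
tool_pos: [0.5633, -0.3633, 0.0467]
tool_rot: [179.9, 0.0, 84.6]
force: [2.3, -0.6, -1.0]
grip_width: 0.0114
grasp_force: 20.0
```

Request:
play_rows:
  steps:
    - [[0,-0.0063,-0.0093,0,0,0,0.005],[0,-0.0074,-0.0082,0,0,0,0.005],[0,-0.0086,-0.0072,0,0,0,0.005],[0,-0.0094,-0.0059,0,0,0,0.005],[0,-0.0102,-0.0046,0,0,0,0.005],[0,-0.0108,-0.0031,0,0,0,0.005]]

```text
time_s: 4.85
tool_pos: [0.514, -0.3578, 0.0879]
tool_rot: [179.5, 0.1, 84.6]
force: [5.4, 1.7, 6.2]
grip_width: 0.0114
grasp_force: 20.0
```

Request:
play_rows:
  steps:
    - [[0,-0.011,-0.0015,0,0,0,0.005],[0,-0.0112,0,0,0,0,0.005],[0,-0.011,0.0015,0,0,0,0.005],[0,-0.0108,0.0031,0,0,0,0.005],[0,-0.0102,0.0046,0,0,0,0.005],[0,-0.0094,0.0059,0,0,0,0.005],[0,0,0,0,0,0,0.005],[0,0,0,0,0,0,0.005]]

```text
time_s: 5.65
tool_pos: [0.4454, -0.3507, 0.0701]
tool_rot: [-179.9, -0.1, 84.6]
force: [0.6, 4.2, 3.1]
grip_width: 0.0114
grasp_force: 20.0
```

```bash
python3 - <<'E'
from h import *
o=get_obs();print(o['tool_pos'],o['force'])
f,K,V=cam('side')
print(proj([.446,-.346,.085],K,V))
cv2.imwrite('pics/s2.png',cv2.resize(f[120:340,160:420,::-1],None,fx=2.7,fy=2.7))
E
```

```text
[ 0.44542057 -0.35068897  0.07012013] [0.55466143 4.23570802 3.14139771]
[234.70649927 268.36718955]
```

View pics/s2.png

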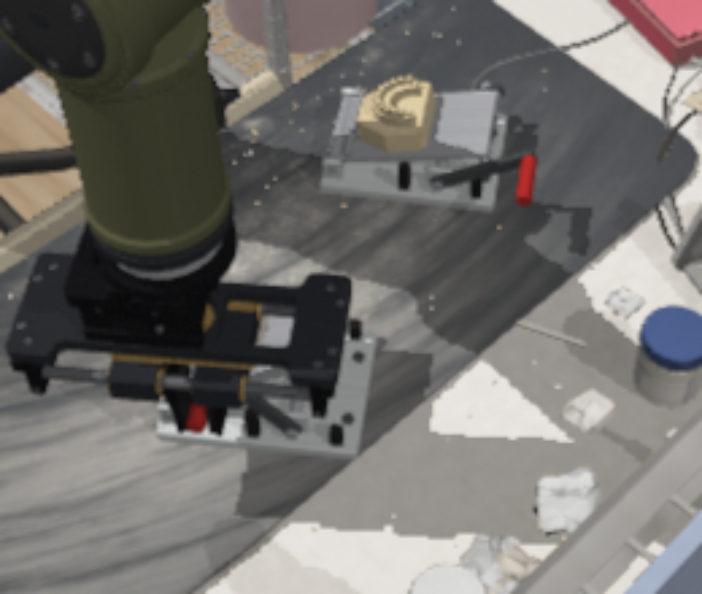

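The leg is over. The red bar is at (197,418) in the crop, and x matches the lock position. I'll release and rise straight up.

Request:
play_rows:
  steps:
    - [[0,0,0,0,0,0,0.02],[0,0,0,0,0,0,0.03],[0,0,0,0,0,0,0.04],[0,0,0,0,0,0,0.045],[0,0,0,0,0,0,0.045],[0,0,-0.01,0,0,0,0.045],[0,0,-0.02,0,0,0,0.045],[0,0,-0.03,0,0,0,0.045],[0,0,-0.04,0,0,0,0.045],[0,0,-0.04,0,0,0,0.045],[0,0,-0.02,0,0,0,0.045],[0,0,0,0,0,0,0.045]]

```text
time_s: 6.9
tool_pos: [0.4487, -0.3534, 0.2361]
tool_rot: [179.6, 0.3, 84.6]
force: [0.5, -0.5, -0.5]
grip_width: 0.0454
grasp_force: 0.0
```

```bash
python3 - <<'E'
from h import *
o=get_obs();print(o['time_s'],o['tool_pos'],o['force'])
f,K,V=cam('side')
b=red(f,220,250,260,290);print(b[0],b[4],proj([.446,-.346,.085],K,V))
cv2.imwrite('pics/s3.png',cv2.resize(f[120:340,160:420,::-1],None,fx=2.7,fy=2.7))
E
```

```text
6.9 [ 0.44867089 -0.35337238  0.23614142] [ 0.50472754 -0.45588881 -0.48859248]
[234.5971223  267.32374101] 139 [234.70649927 268.36718955]
```

View pics/s3.png

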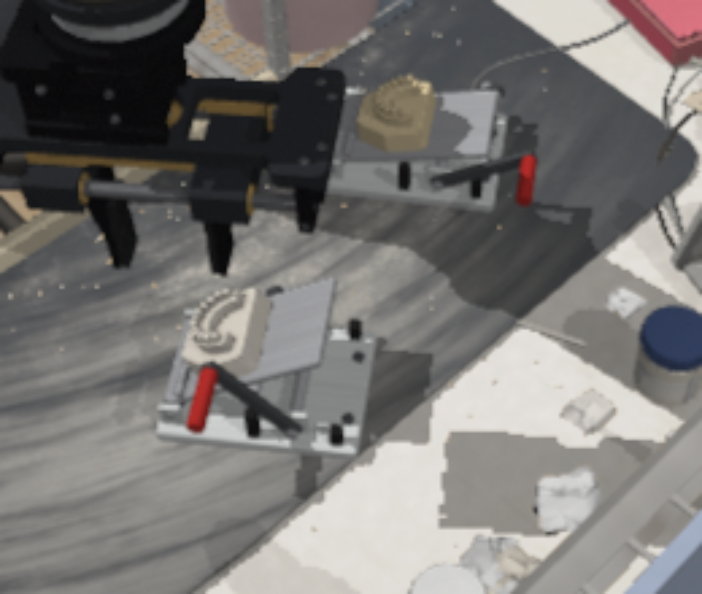

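The released grip is at (234.6,267.3) in the full frame, within about 1 px of the predicted locked position. The plate stands sloped, the tan leg is folded, and the arm is clear.

```bash
python3 -c "
from cell import *
print(sign_off())"
```

```text
the job is handed in; nothing more can be done
None
```

The white rest stands propped with its leg locked at the stop (checked by camera after letting go), the tan rest is still folded, the arm is clear, and I handed the job in at about 7 s; no verdict came back.

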